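# Load the sample tube into the split test block and hold the block closed

## Task

Take the tall slim sample tube out of the wooden rack, stand it fully home in the bore of the sprung lower half of the aluminium test block, and let go of it. Then fit the loose upper half over it, down onto the two dowels until the halves meet, press the closed block down on its springs to the stop, and finish while still gripping the upper half and holding it pressed down. Leave the short vials and the other glassware and crucibles where they are.

Things in the scene. Friction and masses are not known exactly. Their poses are not given: they have to be found in the camera images.
- rack: wooden tube rack fixed to the bench, 50 x 200 x 45 mm (x, y, z), origin at the centre of its underside. Four round holes of 20.5 mm in a row along its own y axis, at y = -75, -25, 25, 75 mm, each 35 mm deep (floor 10 mm above the bench). One is empty at the start.
- tube: the sample tube: white, straight, 18 mm in diameter, 80 mm tall in all, the top 12 mm being a grey stopper of the same diameter; foot tapered. Stands in one of the rack's holes (which one varies), 45 mm of it above the rack. About 30 g. Origin: centre of its underside; z along the tube, up.
- vial_a: short vial, white, 52 mm tall with a 24 mm wide grey cap, standing in another hole of the rack; stays there. Origin: centre of its underside
- vial_b: short vial, white, 52 mm tall with a 24 mm wide grey cap, standing in another hole of the rack; stays there. Origin: centre of its underside
- base: grey metal base of the test block, fixed to the bench: plate 150 x 80 x 12 mm (x, y, z) with an upright cheek at each x end (tops 50 mm above the bench). Origin: centre of its underside. Its x and y axes are those of the lower half that it carries on springs.
- lower_mouth (a point): centre of the lower half's top face, at the mouth of its bore, 70 mm above the bench at rest; x along its long side, z up. Aluminium block 100 x 50 x 48 mm (x, y, z); bore 20.5 mm wide, 40 mm deep (the tube stands 40 mm out of it when home). Two steel dowels, 10 mm thick and 24 mm tall, the last 6 mm tapered, stand on the top face at x = -35 and +35 mm.
- lower (a joint): how far the lower half has been pushed straight down into its base, m: 0 at rest, 0.010 at its lower stop. Springs carry it: it begins to sink at about 6 N of load and is fully down at about 13 N (the upper half's own weight of about 4 N does not move it). It springs back up when let go.
- upper: upper half: loose aluminium block 100 x 50 x 34 mm (x, y, z), about 0.4 kg, flat on the bench. Origin: centre of its underside. Three through holes along x: 12 mm dowel holes at x = -35 and +35 mm, a 24 mm hole for the tube in the middle. Fits either way round (half a turn). Grip it across its 50 mm width (y). Closed, it lies on the lower half's top face and the tube shows 6 mm above it.
- crucible_a: porcelain crucible, 44 mm across, 34 mm tall, a bystander; origin at the centre of its underside
- crucible_b: another such crucible, a bystander; origin at the centre of its underside
- crucible_c: another such crucible, a bystander; origin at the centre of its underside
- beaker: glass beaker, 68 mm across, 85 mm tall, a bystander; origin at the centre of its underside
- amber: amber reagent bottle, 68 mm across, 150 mm tall, a bystander; origin at the centre of its underside
- jar: white plastic jar, 56 mm across, 70 mm tall, a bystander; origin at the centre of its underside
There are look-alikes about, which are no part of the job. What is shaped like the tube but green or orange is not meant.

How it is judged (in metres and radians):
On the way, in this order (a step that is already met when the one before it is completed fails the run):
1. the tube stands home in the lower half's bore, let go, with the upper half not yet on (horizontal distance between tube and lower_mouth below 0.005 m and z of tube in the frame of lower_mouth below -0.035 m and angle between tube's own z axis and vertical below 0.12 rad and contact force between the fingers and tube below 0.1 N and horizontal distance between upper and lower_mouth above 0.06 m), for 0.2 s.
2. the upper half is down on the dowels, its underside on the lower half (horizontal distance between upper and lower_mouth below 0.004 m and z of upper in the frame of lower_mouth between -0.003 and 0.003 m and angle between the x axis of upper and the x axis of lower_mouth, either way round below 0.09 rad and angle between upper's own z axis and vertical below 0.06 rad), for 0.1 s.
At the end, for the whole second after the job is handed in: Tube within 5 mm of the bore's axis, foot 35 mm or more below its mouth, tilt under 0.12 rad; upper half on the dowels (4 mm sideways, 3 mm in height, 0.09 rad yaw, 0.06 rad tilt), gripped by its sides, at rest, bearing on the lower half with over 6 N, which is at least 7 mm down (all of step 2 and horizontal distance between tube and lower_mouth below 0.005 m and z of tube in the frame of lower_mouth below -0.035 m and angle between tube's own z axis and vertical below 0.12 rad and value of joint lower above 0.007 m and contact force between the fingers and upper above 3 N and contact force between upper and lower above 6 N and linear speed of upper below 0.02 m/s and z of the grasp point in the frame of upper below 0.046 m); the arm keeps its last pose, push and grip.
It fails at once if a short vial is moved by more than 20 mm (distance of any of vial_a, vial_b from where it was at the start of the episode above 0.02 m).
It fails at once if a bystander (crucible, beaker, bottle, jar) is moved by more than 30 mm (distance of any of crucible_a, crucible_b, crucible_c, beaker, amber, jar from where it was at the start of the episode above 0.03 m).
It also fails if it takes over 61 s, if anything falls off the work surface, if the arm or the gripper's body presses on something with over 40 N, if the wrist force passes 120 N, or if a joint passes its speed limit or range.

## Robot

A 6-joint arm with a two-finger parallel gripper is mounted at the origin on the work surface. World frame = base frame: x ahead of the robot, y to its left, z up, the work surface at z = 0. Lengths are in mm, angles in rad, forces in N, time in s.
With the tool pointing down it reaches from about 300 to 950 mm from the base axis. Payload 3.1 kg.
Tool frame: the origin (TCP) lies midway between the tips of the shut fingers; the grasp point (between the pads) lies behind it (robot.pinch_z is the y of the grasp point in the tool frame, in mm); y points along the fingers, x is the direction in which the jaws open and shut, and the axes are right-handed (so a half turn about y gives the same grasp; the last joint's range is limited). The gripper opens to 85 mm and grips with 20 to 120 N. Pads are 22 mm wide; open, the fingers measure 114 mm over their backs; the gripper's body (76 mm by 85 mm) begins 54 mm behind the grasp point. The pads swing forward as they close: fully open they stand 13 mm farther back than shut.
Start: joints at [1.105, 0.308, 1.634, -0, 1.2, -0.07], TCP at [240.992, 576.675, 196.472] pointing down, gripper open.
Joint ranges: [-3.06, 3.06], [-0.79, 1.96], [0.05, 2.63], [-1.19, 4.34], [0.05, 2.64], [-2.94, 2.94]. Speed limits (rad/s): [2.79, 2.79, 3.14, 3.14, 3.14, 3.14].

## Interface

Orientations are given as a unit quaternion [w, x, y, z].
In Python, from rig import state, imaging, job, robot gives the robot as it stands.
- The arm moves only by the tool play_rows, never from a script. Its argument "plan" is a list that holds one entry, the list of rows, each a list of 7 numbers: the finger opening in m, from 0 to 0.0854, then the shift along the tool's x, y, z in m, then the turn, a rotation vector about the tool's x, y, z in degrees. In form: [[[claw, x, y, z, rx, ry, rz], ...]]. A call has 1 to 8 rows; each row shifts and turns the commanded pose from where the row before left it, along the tool's axes as they then stand; what a row does not reach is not made up. A row lasts 1/10 s, in which the tool goes at most 50 mm and 8.59 degrees, less where a joint would pass 70% of its speed; a pose out of reach is approached as far as the arm can. A call is refused whole if a number of a shift passes 0.05 or a number of a turn 8.59, either way. A call with a gripper value outside its range is refused whole. The fingers move at their own pace and stop on an object; "force" is the grip in N (left out, the last holds). Time passes only in rows, so rows that do not move let the fingers close. It gives the time, the measured TCP pose, the force and the opening at its end, in the units of the state.
- state(): the state, without advancing time (a new reading comes with each control period).
- imaging.grab_frame(name): name is "scene" or "top" or "wrist"; returns the picture (400x640x3 uint8, red, green, blue); there is no depth.
- imaging.camera_info(name): a dict with "intrinsics" (3x3 intrinsics, pixels), "pose" (4x4, takes a point from camera to world coordinates). Camera axes: x right, y up, looking along -z (the intrinsics and any distortion apply to the point x, -y, -z); pixel columns grow to the right and rows downward; lengths in mm; the calibration is good to about 2 mm. The wrist camera is an equidistant fisheye: a pixel r from the principal point sees the ray r / f radians off the axis. A picture is of the moment at which its call begins: read the wrist's pose just before it. camera_info takes no time and is no camera call; for the wrist camera it gives the pose at the moment of the call.
- job.finish_job(): hands the job in, once; it reports no verdict.
The state is a dict: "time": time; "qpos": joint angles; "qd": joint speeds; "joint_torque": joint torques, N m; "ee_pos": TCP position; "tool_rot": TCP orientation; "force": force on the tool from outside, world axes, zero at the start; "torque": the same for the moment, N m; "grip_width": finger opening in mm.
Only numpy, scipy, OpenCV 4.12 (cv2) and the standard library are available. Lean on these libraries where they do the work, as an engineer would, in place of code of your own. Each camera call takes 0.05 s, during which the arm holds its last target. There are 200 camera calls.

## Working session

There is one attempt and no reset: what is moved stays moved. The work goes in short steps, Python scripts to look and compute and a tool call to move; the robot and the scene stay as the last step left them, time stands still between calls to the robot, and variables do not carry over. Pictures are saved under pics/ and viewed, about 8 in all and at most 12, crops included, and the job is handed in when it is done.

Besides the shell and the picture viewer there is one more tool, called after "Call:" by a JSON object that holds its "fn" and its "kwargs", one argument or row to a line. play_rows: Moves the arm, as the interface text tells. Its arguments: {"type":"object","properties":{"plan":{"type":"array","items":{"type":"array","items":{"type":"array","items":{"type":"number"}}}},"force":{"type":"number"}},"required":["plan"]}

```bash
ls; mkdir -p pics; python3 - <<'E'
from rig import state, imaging, job, robot
import cv2
print(state()); print(robot.pinch_z, [a for a in dir(robot) if a[0]!='_'])
for n in ("scene","top"):
    im=imaging.grab_frame(n); cv2.imwrite(f"pics/{n}0.png",im[:,:,::-1])
    c=imaging.camera_info(n); print(n,c)
E
```

```text
pics
{'time': 0.0, 'qpos': array([ 1.10530796e+00,  3.09028746e-01,  1.63519496e+00,  4.42539435e-06,
        1.19967896e+00, -6.96829491e-02]), 'qd': array([-0.00021052,  0.00038848,  0.00011334,  0.00039764, -0.00131725,
       -0.00012875]), 'joint_torque': array([ 2.43451095e-04, -4.15266895e+01, -2.76656842e+01, -5.01260729e-06,
        1.00756562e-02, -2.46637313e-06]), 'ee_pos': array([240.57828877, 575.86603956, 195.22836635]), 'tool_rot': array([-0.58814418,  0.58895016,  0.39122274, -0.39264347]), 'force': array([-0.52798544,  0.50514949, -0.07431095]), 'torque': array([-0.00886459, -0.01820568, -0.01293844]), 'grip_width': 85.35983681659317}
-18.700000000000003 ['MotionError', 'pinch_z']
scene {'intrinsics': array([[496.37404833,   0.        , 320.89473037],
       [  0.        , 496.37404833, 199.78658813],
       [  0.        ,   0.        ,   1.        ]]), 'pose': array([[-4.12807082e-01, -5.73048062e-01,  7.07959202e-01,
         1.41957975e+03],
       [ 9.10818297e-01, -2.60220699e-01,  3.20460947e-01,
         4.39038808e+02],
       [ 5.86114207e-04,  7.77110743e-01,  6.29363607e-01,
         8.37672622e+02],
       [ 0.00000000e+00,  0.00000000e+00,  0.00000000e+00,
         1.00000000e+00]])}
top {'intrinsics': array([[377.85888981,   0.        , 319.42502028],
       [  0.        , 377.85888981, 200.90207254],
       [  0.        ,   0.        ,   1.        ]]), 'pose': array([[ 2.54503321e-02,  9.86900854e-01, -1.59307832e-01,
         4.30038129e+02],
       [-9.98947049e-01,  1.90217886e-02, -4.17488247e-02,
         3.51399790e+01],
       [-3.81716309e-02,  1.60202610e-01,  9.86345807e-01,
         9.61368030e+02],
       [ 0.00000000e+00,  0.00000000e+00,  0.00000000e+00,
         1.00000000e+00]])}
```

View pics/scene0.png

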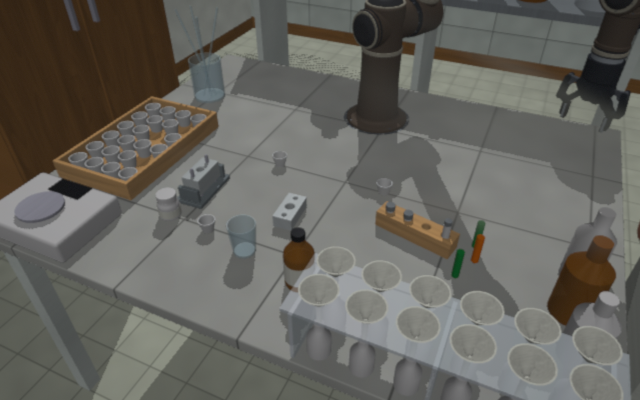

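View pics/top0.png

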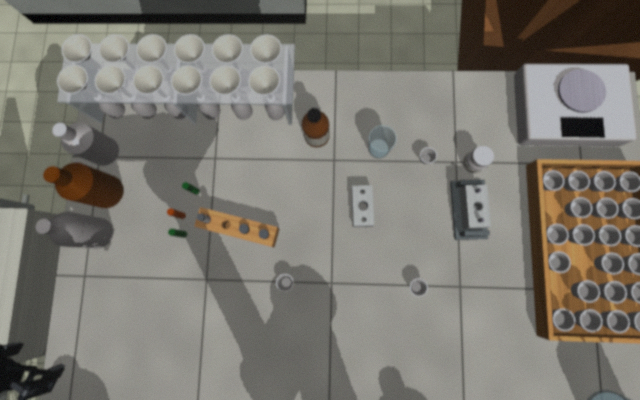

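The rack is at top (238,226), the loose upper half at (362,204) and the sprung block at (472,208). There are green and orange look-alikes at (190,187), (176,212) and (177,233). The likely tube is at the rack's left end, (203,215). I'll enlarge these areas to confirm.

```bash
python3 - <<'E'
import cv2,numpy as np
t=cv2.imread("pics/top0.png"); s=cv2.imread("pics/scene0.png")
def cr(im,x,y,w,h,f): return cv2.resize(im[y:y+h,x:x+w],None,fx=f,fy=f,interpolation=cv2.INTER_CUBIC)
a=cr(t,160,170,130,85,3.0); b=cr(s,370,190,130,85,3.0)
c=cr(t,345,165,150,85,4); c=cr(t,345,170,150,80,2.6); d=cr(s,170,145,150,80,2.6)
cv2.imwrite("pics/crop1.png",np.vstack([np.hstack([a,b]),cv2.resize(np.hstack([c,d]),(780,208))]))
E
```

```text
(no output)
```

View pics/crop1.png

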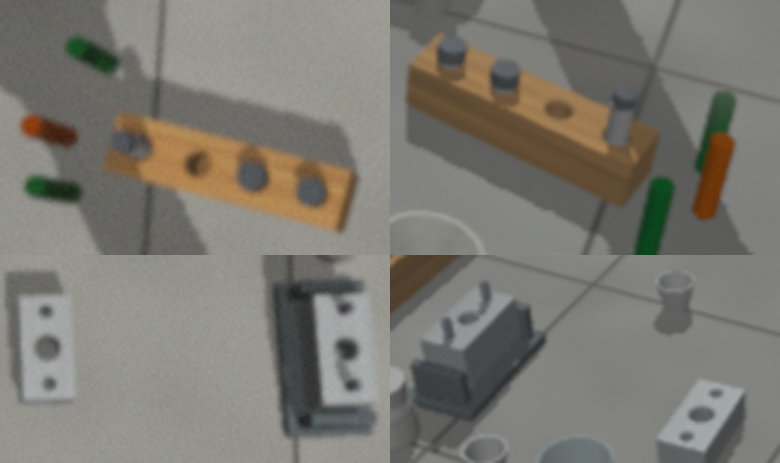

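The tube is the tall white one with a grey stopper in the rack's end hole, at top (201,217) and scene (448,221). The green and orange ones stand loose outside the rack. The two wide-capped vials are in the far two holes, and the hole next to the tube is empty.

```bash
cat > h.py <<'E'
from rig import state, imaging, job, robot
import numpy as np, cv2
from scipy.spatial.transform import Rotation as R
def ray(cam,u,v,info=None):
    c=info or imaging.camera_info(cam); K=c["intrinsics"]; P=c["pose"]
    x=(u-K[0,2])/K[0,0]; y=(v-K[1,2])/K[1,1]
    if cam=="wrist":
        r=np.hypot(x,y); s=np.sin(r)/max(r,1e-9); d=np.array([x*s,-y*s,-np.cos(r)])
    else: d=np.array([x,-y,-1.])
    return P[:3,3],P[:3,:3]@d
def onz(cam,u,v,z,info=None):
    o,d=ray(cam,u,v,info); return (o+d*(z-o[2])/d[2])[:2].round(1)
def proj(cam,p,info=None):
    c=info or imaging.camera_info(cam); K=c["intrinsics"]; P=c["pose"]
    q=P[:3,:3].T@(np.array(p,float)-P[:3,3]); q=np.array([q[0],-q[1],-q[2]])
    if cam=="wrist":
        r=np.hypot(q[0],q[1]); t=np.arctan2(r,q[2]); xy=q[:2]/max(r,1e-9)*t
    else: xy=q[:2]/q[2]
    return (xy*K[0,0]+K[:2,2]).round(1)
def tool():
    s=state(); q=s["tool_rot"]; return s["ee_pos"],R.from_quat([q[1],q[2],q[3],q[0]]).as_matrix(),s
E
python3 - <<'E'
from h import *
for n,a,b,z in [("tube",(200.7,217.3),(448.3,221),90),("empty",(225.7,224.3),(426.3,226.7),45),("cap1",(244.3,229.3),(408.7,213.3),62),("cap2",(264,234),(391,205),62),
 ("bore",(478.5,206.5),(200,169.2),70),("up",(363.1,205.8),(289.6,206.2),34),("up+",(362.7,191.5),(284.2,214.6),34),("up-",(364.2,219.6),(295.4,198.5),34)]:
    print(n,onz("top",*a,z),onz("scene",*b,z))
for p in [(200,207.7),(278.3,226.7),(273.3,247.3),(195.7,226.7)]: print("rack",onz("top",*p,45))
for p in [(476.9,190.4),(480,219.6)]: print("dowel",onz("top",*p,94))
p,M,s=tool(); print(p,M.round(3)); print(imaging.camera_info("wrist"))
E
```

```text
tube [526.4 350.2] [528.6 353.8]
empty [515.4 302.9] [516.9 305.7]
cap1 [502.7 252. ] [506.8 257.5]
cap2 [492.5 203.9] [494.5 208.9]
bore [ 567.9 -301.1] [ 571.3 -297.9]
up [569.6 -33.9] [571.8 -31.7]
up+ [605.6 -32.7] [606.4 -29. ]
up- [535.4 -36.9] [537.9 -32.3]
rack [555.2 370.1]
rack [512.3 172.8]
rack [462.1 182.8]
rack [507.8 377.1]
dowel [ 601.6 -290. ]
dowel [ 534.1 -294.2]
[240.61900377 575.93033256 195.33857746] [[ 0.386 -0.001 -0.923]
 [ 0.923 -0.002  0.386]
 [-0.002 -1.     0.   ]]
{'intrinsics': array([[309.70691629,   0.        , 317.41116121],
       [  0.        , 309.70691629, 200.62482599],
       [  0.        ,   0.        ,   1.        ]]), 'pose': array([[ 3.85113794e-01, -8.78062947e-01, -2.84064827e-01,
         1.68138970e+02],
       [ 9.22866735e-01,  3.65719228e-01,  1.20691489e-01,
         6.06536808e+02],
       [-2.08675543e-03, -3.08633937e-01,  9.51178605e-01,
         3.73071922e+02],
       [ 0.00000000e+00,  0.00000000e+00,  0.00000000e+00,
         1.00000000e+00]])}
```

Call:
{"fn": "play_rows", "kwargs": {
  "plan": [
    [[0.05, 0, 0, 0, 0, -8.59, 0], [0.05, 0, 0, 0, 0, -8.59, 0], [0.05, 0, 0, 0, 0, -8.59, 0], [0.05, -0.03, 0, -0.034, 0, 0, 0], [0.05, -0.03, 0, -0.034, 0, 0, 0], [0.05, -0.03, 0, -0.034, 0, 0, 0], [0.05, -0.03, 0, -0.034, 0, 0, 0], [0.05, -0.03, 0, -0.034, 0, 0, 0]]
  ],
  "force": 30
}}

```text
time: 0.9
ee_pos: [419.6, 434.6, 195.9]
tool_rot: [0.486, -0.486, -0.513, 0.514]
force: [0.3, 0.5, -0.2]
grip_width: 49.9
```

Call:
{"fn": "play_rows", "kwargs": {
  "plan": [
    [[0.05, -0.03, 0.015, -0.034, 0, 0, 0], [0.05, -0.03, 0.015, -0.034, 0, 0, 0], [0.05, -0.03, 0.015, -0.034, 0, 0, 0], [0.05, 0, 0, 0, 0, 0, 0], [0.05, 0, 0, 0, 0, 0, 0]]
  ]
}}

```text
time: 1.4
ee_pos: [525.4, 350.4, 150.1]
tool_rot: [0.487, -0.487, -0.512, 0.514]
force: [-0.1, 0.4, 0.1]
grip_width: 50.3
```

```bash
python3 - <<'E'
from h import *
p,M,s=tool(); ci=imaging.camera_info("wrist"); im=imaging.grab_frame("wrist")
cv2.imwrite("pics/w1.png",im[:,:,::-1]); print(p,M.round(3)); np.save("ci1.npy",ci["pose"])
print(proj("wrist",(527.5,352,90),ci),proj("wrist",(516,304,45),ci))
E
```

```text
[525.40707169 350.42429067 150.14145697] [[-0.051 -0.003 -0.999]
 [ 0.999 -0.001 -0.051]
 [-0.001 -1.     0.003]]
[319.6 205.2] [269.3 175.9]
```

View pics/w1.png

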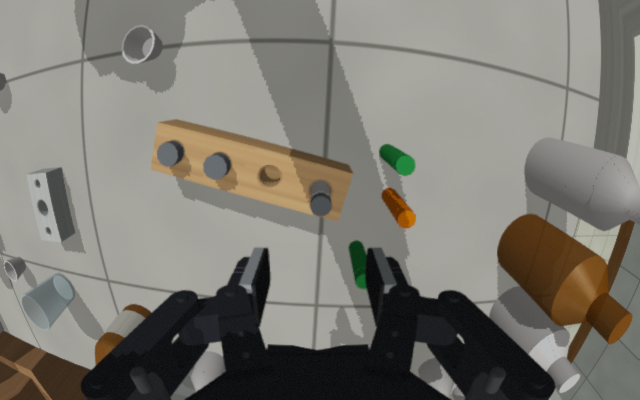

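The wrist view shows the tube's stopper top at (320.5,204) and the empty hole at (270.5,175), about 1 px from where I predicted them. The pads straddle x≈318.

```bash
python3 - <<'E'
from h import *
ci=imaging.camera_info("wrist"); p,M,s=tool()
t=onz("wrist",320.5,204,90,ci); print(t,onz("wrist",270.5,175,45,ci),onz("wrist",42,207,34,ci))
print("tool shift to tube", (M.T@np.r_[t-p[:2],59.5-p[2]]).round(1), p)
E
```

```text
[526.3 353.9] [515.  306.3] [571.6 -32.2]
tool shift to tube [ 2.3 91.4 -1.6] [524.99876584 351.54343861 150.90345245]
```

Call:
{"fn": "play_rows", "kwargs": {
  "plan": [
    [[0.05, 0.002, 0, -0.0015, 0, 0, 0], [0.05, 0, 0.03, 0, 0, 0, 0], [0.05, 0, 0.03, 0, 0, 0, 0], [0.05, 0, 0.02, 0, 0, 0, 0], [0.05, 0, 0.01, 0, 0, 0, 0], [0.05, 0, 0, 0, 0, 0, 0]]
  ]
}}

```text
time: 2.05
ee_pos: [525.1, 354.3, 60.3]
tool_rot: [0.486, -0.486, -0.513, 0.515]
force: [-0.0, -0.5, -0.3]
grip_width: 49.9
```

Call:
{"fn": "play_rows", "kwargs": {
  "plan": [
    [[0.012, 0, 0, 0, 0, 0, 0], [0.012, 0, 0, 0, 0, 0, 0], [0.012, 0, 0, 0, 0, 0, 0], [0.012, 0, 0, 0, 0, 0, 0], [0.012, 0, 0, 0, 0, 0, 0], [0.012, 0, 0, 0, 0, 0, 0]]
  ]
}}

```text
time: 2.65
ee_pos: [527.1, 353.7, 61.7]
tool_rot: [-0.486, 0.486, 0.513, -0.513]
force: [-0.2, -0.1, -0.3]
grip_width: 12.2
```

The fingers closed to 12.2 mm on an 18 mm tube, so it probably isn't held. I'll look again.

```bash
python3 - <<'E'
from h import *
im=imaging.grab_frame("wrist"); a=im[100:400,170:470,::-1]
im2=imaging.grab_frame("scene"); b=im2[150:280,360:490,::-1]
cv2.imwrite("pics/w2.png",np.hstack([cv2.resize(a,(400,400)),cv2.resize(b,(400,400),interpolation=cv2.INTER_CUBIC)])); p,M,s=tool(); print(p,s["grip_width"],s["force"])
E
```

```text
[526.95121894 353.69584327  61.4860592 ] 11.949565175776687 [1.00013406 0.62528014 0.24826291]
```

View pics/w2.png

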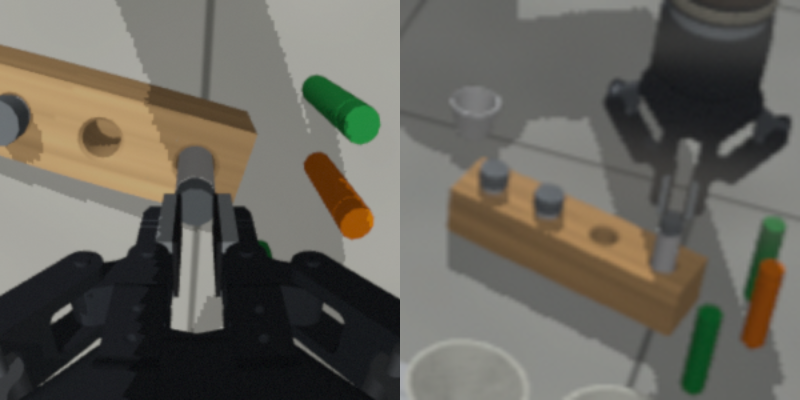

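```bash
python3 - <<'E'
from h import *
p,M,s=tool(); ci=imaging.camera_info("wrist")
for n,q in [("tcp",p),("pinch",p-18.7*M[:,1]),("tubetop",(527,353,90)),("tubetop-10x",(517,353,90)),("tuberack",(527,353,45))]:
    w=proj("wrist",q,ci); c=proj("scene",q)
    print(n,((w-[170,100])*400/300).round(), ((c-[360,150])*400/130+[400,0]).round())
print(ci["pose"][:3,3]-p, M.round(3))
E
```

```text
tcp [197. 177.] [666. 246.]
pinch [197. 194.] [670. 227.]
tubetop [195. 205.] [671. 217.]
tubetop-10x [197. 183.] [674. 209.]
tuberack [196. 164.] [662. 262.]
[-78.64220101  -4.52274036 177.73025037] [[-0.054 -0.    -0.999]
 [ 0.999  0.    -0.054]
 [ 0.    -1.     0.   ]]
```

```bash
python3 - <<'E'
from h import *
im=imaging.grab_frame("wrist"); a=im[200:360,240:400,::-1]
b=imaging.grab_frame("scene")[190:250,425:485,::-1]
cv2.imwrite("pics/w3.png",np.hstack([cv2.resize(a,(400,400),interpolation=cv2.INTER_CUBIC),cv2.resize(b,(400,400),interpolation=cv2.INTER_CUBIC)]))
E
```

```text
(no output)
```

View pics/w3.png

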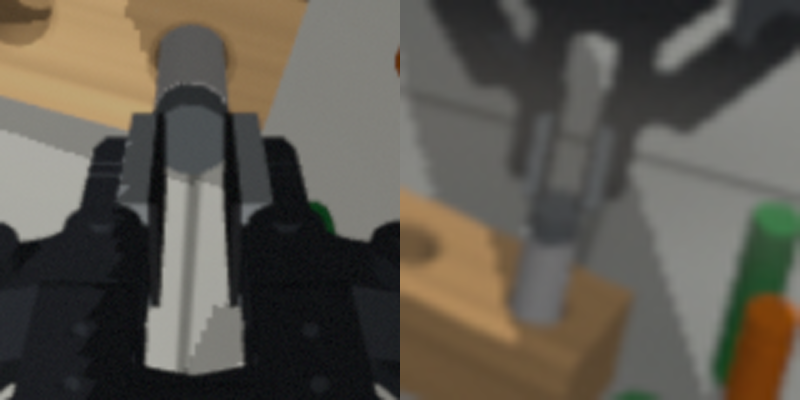

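The pads do straddle the stopper, but only with their tips. I'll open, go down 8 mm and close again, commanding fully shut.

Call:
{"fn": "play_rows", "kwargs": {
  "plan": [
    [[0.04, 0, 0, 0, 0, 0, 0], [0.04, 0, 0, 0, 0, 0, 0], [0.04, 0, 0, 0, 0, 0, 0], [0.04, 0, 0.005, 0, 0, 0, 0], [0.04, 0, 0.003, 0, 0, 0, 0]]
  ],
  "force": 30
}}

```text
time: 3.35
ee_pos: [526.7, 353.7, 53.0]
tool_rot: [0.486, -0.486, -0.513, 0.513]
force: [-0.5, -0.0, -0.3]
grip_width: 39.8
```

Call:
{"fn": "play_rows", "kwargs": {
  "plan": [
    [[0, 0, 0, 0, 0, 0, 0], [0, 0, 0, 0, 0, 0, 0], [0, 0, 0, 0, 0, 0, 0], [0, 0, 0, 0, 0, 0, 0], [0, 0, 0, 0, 0, 0, 0], [0, 0, 0, 0, 0, 0, 0]]
  ]
}}

```text
time: 3.95
ee_pos: [527.0, 353.8, 53.5]
tool_rot: [-0.486, 0.486, 0.513, -0.513]
force: [-0.6, -0.1, -0.9]
grip_width: 14.3
```

It's held: commanded to 0, the fingers stopped at 14.3 mm. Next I lift it and carry it to a hover short of the block.

Call:
{"fn": "play_rows", "kwargs": {
  "plan": [
    [[0, 0, -0.02, 0, 0, 0, 0], [0, 0, -0.045, 0, 0, 0, 0], [0, 0, -0.045, 0, 0, 0, 0], [0, -0.02, 0, 0, 0, 0, 0], [0, -0.04, 0, 0, 0, 0, 0], [0, -0.048, 0, 0, 0, 0, 0], [0, -0.048, 0, 0, 0, 0, 0], [0, -0.048, 0, 0, 0, 0, 0]]
  ]
}}

```text
time: 4.75
ee_pos: [537.6, 148.3, 163.3]
tool_rot: [-0.486, 0.486, 0.514, -0.513]
force: [1.2, -0.4, 0.2]
grip_width: 14.5
```

Call:
{"fn": "play_rows", "kwargs": {
  "plan": [
    [[0, -0.048, 0, -0.001, 0, 0, 0], [0, -0.048, 0, -0.001, 0, 0, 0], [0, -0.048, 0, -0.001, 0, 0, 0], [0, -0.048, 0, -0.001, 0, 0, 0], [0, -0.048, 0, -0.001, 0, 0, 0], [0, -0.048, 0, -0.001, 0, 0, 0], [0, -0.048, 0, -0.001, 0, 0, 0], [0, -0.02, 0, 0, 0, 0, 0]]
  ]
}}

```text
time: 5.55
ee_pos: [564.0, -209.7, 163.5]
tool_rot: [0.486, -0.488, -0.512, 0.513]
force: [-0.2, 1.1, 1.0]
grip_width: 14.6
```

Call:
{"fn": "play_rows", "kwargs": {
  "plan": [
    [[0, 0, 0, 0, 0, 0, 0], [0, 0, 0, 0, 0, 0, 0], [0, 0, 0, 0, 0, 0, 0]]
  ]
}}

```text
time: 5.85
ee_pos: [563.7, -203.8, 163.1]
tool_rot: [-0.487, 0.486, 0.514, -0.513]
force: [-0.4, -0.4, -1.2]
grip_width: 14.4
```

```bash
python3 - <<'E'
from h import *
p,M,s=tool(); ci=imaging.camera_info("wrist"); im=imaging.grab_frame("wrist")
print(p,M.round(3),s["grip_width"],s["qpos"].round(2))
u,v=proj("wrist",(569.5,-299.5,70),ci).astype(int); u=max(u,90);v=max(v,75); print(u,v)
cv2.imwrite("pics/w4.png",cv2.resize(im[v-75:v+75,u-90:u+110,::-1],None,fx=4,fy=4,interpolation=cv2.INTER_CUBIC))
E
```

```text
[ 563.72369644 -203.78586438  163.12734399] [[-0.055 -0.001 -0.998]
 [ 0.998  0.001 -0.055]
 [ 0.001 -1.     0.001]] 14.434934681077252 [-0.42  0.29  1.72  0.    1.13 -2.05]
216 192
```

View pics/w4.png

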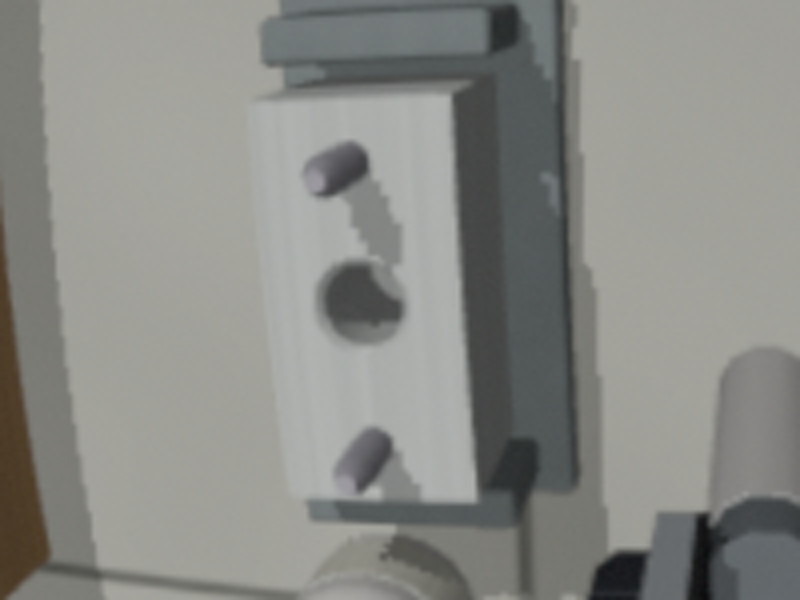

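The wrist view shows the bore mouth at crop (362,302), the dowel tips at (320,178) and (352,476), and the held tube hanging straight at column 762.

```bash
python3 - <<'E'
from h import *
ci=imaging.camera_info("wrist"); p,M,s=tool()
f=lambda x,y,z: onz("wrist",126+x/4,117+y/4,z,ci)
b=f(362,302,70); d1=f(320,178,94); d2=f(352,476,94); print("bore",b,"dowels",d1,d2,(d1+d2)/2,np.linalg.norm(d1-d2),np.degrees(np.arctan2(*(d2-d1)[::-1])))
C=[f(*c,70) for c in [(255,97),(450,93),(478,502),(290,498)]]; print(C,np.mean(C,0))
print(np.degrees(np.arctan2(*(C[2]-C[1])[::-1])),np.degrees(np.arctan2(*(C[3]-C[0])[::-1])))
# predicted tube top & foot centres (grasp x,y)
for z in (p[2]+36.5,p[2]-43.5): print(z,proj("wrist",(p[0],p[1],z),ci), (proj("wrist",(p[0],p[1],z),ci)-[126,117])*4)
for t in (b,): print("shift",(M.T@np.r_[t-p[:2],0]).round(1))
E
```

```text
bore [ 570.2 -298.9] dowels [ 535.8 -299.6] [ 604.2 -295.7] [ 570.   -297.65] 68.51109399214124 3.2633313182354113
[array([ 521.8, -324.6]), array([ 520.3, -276.8]), array([ 620.3, -271.7]), array([ 623.5, -321.9])] [ 571.475 -298.75 ]
2.919555254052045 1.5207696611437909
199.6974465743427 [317.9 260.9] [767.6 575.6]
119.6974465743427 [317.7 209.4] [766.8 369.6]
shift [-95.5  -0.1  -1.1]
```

Call:
{"fn": "play_rows", "kwargs": {
  "plan": [
    [[0, -0.04, 0, -0.001, 0, 0, 0], [0, -0.04, 0, 0, 0, 0, 0], [0, -0.015, 0, 0, 0, 0, 0], [0, 0, 0.025, 0, 0, 0, 0], [0, 0, 0.018, 0, 0, 0, 0], [0, 0, 0, 0, 0, 0, 0], [0, 0, 0, 0, 0, 0, 0]]
  ]
}}

```text
time: 6.6
ee_pos: [570.2, -298.5, 120.3]
tool_rot: [-0.486, 0.486, 0.514, -0.514]
force: [0.4, -0.1, -0.5]
grip_width: 14.5
```

```bash
python3 - <<'E'
from h import *
P=[]
for i in range(5):
    p,M,s=tool(); P.append(p); im=imaging.grab_frame("wrist")
b=imaging.grab_frame("scene")[135:195,165:245,::-1]; print(np.mean(P,0),np.std(P,0))
ci=imaging.camera_info("wrist"); print(proj("wrist",(570,-298.5,70),ci))
cv2.imwrite("pics/w5.png",np.hstack([cv2.resize(im[150:250,265:375,::-1],(440,400),interpolation=cv2.INTER_CUBIC),cv2.resize(b,(360,400),interpolation=cv2.INTER_CUBIC)]))
E
```

```text
[ 571.08966778 -299.37279143  121.55091655] [0.48137684 0.53059811 0.71287538]
[319.8 204.5]
```

View pics/w5.png

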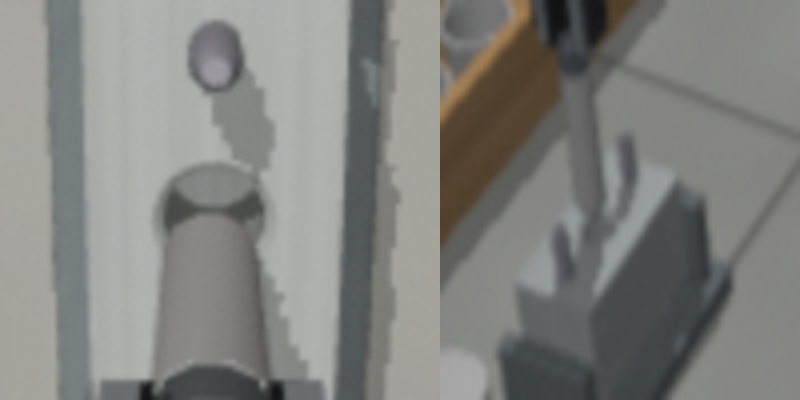

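The tube foot is over the bore: foot column 210 against bore column 213 in the crop, which is about 0.6 mm. I'll make a small correction, then insert in steps while watching the force.

Call:
{"fn": "play_rows", "kwargs": {
  "plan": [
    [[0, 0.0007, 0, 0.0007, 0, 0, 0], [0, 0, 0.006, 0, 0, 0, 0], [0, 0, 0.006, 0, 0, 0, 0], [0, 0, 0.005, 0, 0, 0, 0], [0, 0, 0, 0, 0, 0, 0]]
  ]
}}

```text
time: 7.4
ee_pos: [568.4, -298.6, 101.8]
tool_rot: [0.487, -0.485, -0.513, 0.513]
force: [0.1, 0.4, -0.6]
grip_width: 14.6
```

Call:
{"fn": "play_rows", "kwargs": {
  "plan": [
    [[0, 0, 0.005, 0, 0, 0, 0], [0, 0, 0.005, 0, 0, 0, 0], [0, 0, 0.005, 0, 0, 0, 0], [0, 0, 0, 0, 0, 0, 0]]
  ]
}}

```text
time: 7.8
ee_pos: [568.7, -298.7, 87.2]
tool_rot: [0.487, -0.486, -0.513, 0.513]
force: [0.4, -0.3, -0.5]
grip_width: 14.4
```

Call:
{"fn": "play_rows", "kwargs": {
  "plan": [
    [[0, 0, 0.005, 0, 0, 0, 0], [0, 0, 0.004, 0, 0, 0, 0], [0, 0, 0.002, 0, 0, 0, 0], [0, 0, 0.001, 0, 0, 0, 0], [0, 0, 0, 0, 0, 0, 0]]
  ]
}}

```text
time: 8.3
ee_pos: [569.4, -299.1, 76.3]
tool_rot: [0.486, -0.486, -0.513, 0.513]
force: [-0.3, 0.0, -1.0]
grip_width: 14.3
```

Call:
{"fn": "play_rows", "kwargs": {
  "plan": [
    [[0, 0, 0.001, 0, 0, 0, 0], [0, 0, 0, 0, 0, 0, 0]]
  ]
}}

```text
time: 8.5
ee_pos: [569.6, -299.2, 75.6]
tool_rot: [-0.486, 0.486, 0.513, -0.513]
force: [-0.6, -0.5, -0.2]
grip_width: 14.6
```

Call:
{"fn": "play_rows", "kwargs": {
  "plan": [
    [[0.05, 0, 0, 0, 0, 0, 0], [0.05, 0, 0, 0, 0, 0, 0], [0.05, 0, 0, 0, 0, 0, 0], [0.05, 0, 0, 0, 0, 0, 0], [0.05, 0, -0.02, 0, 0, 0, 0], [0.05, 0, -0.04, 0, 0, 0, 0], [0.05, 0, -0.04, 0, 0, 0, 0]]
  ]
}}

```text
time: 9.2
ee_pos: [568.5, -298.6, 175.3]
tool_rot: [0.487, -0.485, -0.513, 0.514]
force: [1.4, -0.2, 0.3]
grip_width: 49.9
```

Call:
{"fn": "play_rows", "kwargs": {
  "plan": [
    [[0.085, 0.03, 0, 0.002, 0, 0, 0], [0.085, 0.045, 0, 0.003, 0, 0, 0], [0.085, 0.045, 0, 0.003, 0, 0, 0], [0.085, 0.045, 0, 0.003, 0, 0, 0], [0.085, 0.045, 0, 0.003, 0, 0, 0], [0.085, 0, 0, 0, 0, 0, 0], [0.085, 0, 0, 0, 0, 0, 0]]
  ]
}}

```text
time: 9.9
ee_pos: [544.3, -89.4, 175.8]
tool_rot: [0.485, -0.486, -0.514, 0.514]
force: [-0.2, -0.9, 0.7]
grip_width: 85.3
```

```bash
python3 - <<'E'
from h import *
P=[]
for i in range(3):
    p,M,s=tool(); P.append(p); im=imaging.grab_frame("wrist")
ci=imaging.camera_info("wrist"); print(np.mean(P,0),M.round(3),s["grip_width"])
print(proj("wrist",(570,-298.5,110),ci),proj("wrist",(571,-32.5,34),ci))
cv2.imwrite("pics/w6.png",cv2.resize(im[80:280,100:400,::-1],None,fx=2.66,fy=2.66,interpolation=cv2.INTER_CUBIC))
E
```

```text
[544.49340981 -90.30535628 175.77180069] [[-0.054  0.001 -0.999]
 [ 0.999 -0.001 -0.054]
 [-0.001 -1.    -0.001]] 84.9687773009122
[108.9 214. ] [369.9 204.5]
```

View pics/w6.png

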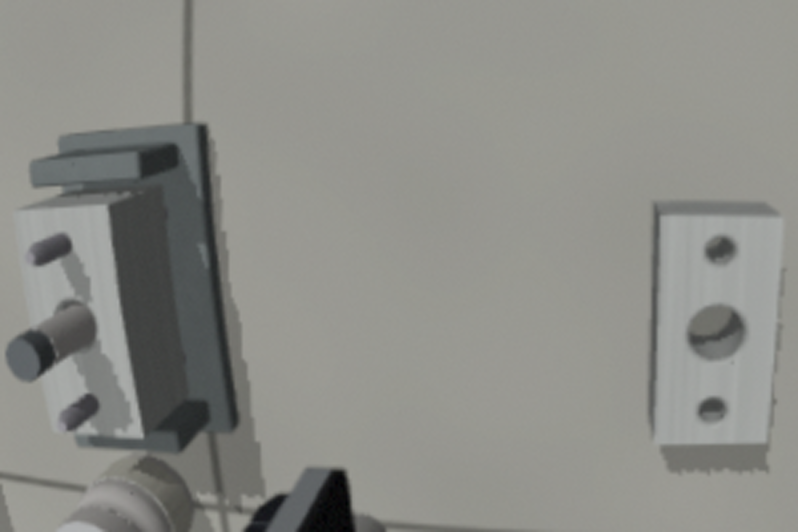

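The tube stands home: its top is at crop (31,355), against (24,356) predicted for z = 110. The upper half's holes are at (721,250), (716,331) and (711,409).

```bash
python3 - <<'E'
from h import *
ci=imaging.camera_info("wrist"); p,M,s=tool()
f=lambda x,y,z: onz("wrist",100+x/2.66,80+y/2.66,z,ci)
a,c,b=f(721,250,34),f(716,331,34),f(711,409,34); print(a,c,b,np.degrees(np.arctan2(*(b-a)[::-1])))
C=[f(*q,34) for q in [(655,214),(782,216),(766,443),(655,443)]]; print(C,np.mean(C,0))
for i,j in((0,3),(1,2)): print(np.degrees(np.arctan2(*(C[j]-C[i])[::-1])))
print("tube top",f(31,355,110)); 
E
```

```text
[536.7 -34.8] [570.9 -33.4] [606.1 -31.6] 2.6400104190713267
[array([523.7, -62.6]), array([521. , -11.1]), array([621.6,  -5. ]), array([623.3, -54.3])] [572.4  -33.25]
4.7636416907261845
3.469948820126507
tube top [ 569.2 -294.6]
```

Call:
{"fn": "play_rows", "kwargs": {
  "plan": [
    [[0.085, 0.028, 0, -0.015, 0, 0, 0], [0.085, 0.028, 0, -0.0145, 0, 0, 0], [0.085, 0, 0.04, 0, 0, 0, 0], [0.085, 0, 0.045, 0, 0, 0, 0], [0.085, 0, 0.04, 0, 0, 0, 0], [0.085, 0, 0.02, 0, 0, 0, 0], [0.085, 0, 0, 0, 0, 0, 0], [0.085, 0, 0, 0, 0, 0, 0]]
  ]
}}

```text
time: 10.85
ee_pos: [571.1, -33.9, 30.5]
tool_rot: [0.487, -0.487, -0.513, 0.513]
force: [0.7, 0.5, -0.3]
grip_width: 84.8
```

```bash
python3 - <<'E'
from h import *
P=[]
for i in range(4):
    p,M,s=tool(); P.append(p); imaging.grab_frame("top")
print(np.mean(P,0),M.round(3),s["force"])
E
```

```text
[572.26073224 -33.74891172  31.77920518] [[-0.053  0.004 -0.999]
 [ 0.999 -0.001 -0.053]
 [-0.001 -1.    -0.004]] [-0.23912374  0.7429785  -0.06699687]
```

Down another 28 mm with a 1 mm x trim, then close at 80 N.

Call:
{"fn": "play_rows", "kwargs": {
  "plan": [
    [[0.085, 0, 0.016, 0.001, 0, 0, 0], [0.085, 0, 0.01, 0, 0, 0, 0], [0.085, 0, 0.003, 0, 0, 0, 0], [0.085, 0, 0, 0, 0, 0, 0]]
  ]
}}

```text
time: 11.45
ee_pos: [569.3, -32.7, 1.3]
tool_rot: [0.487, -0.486, -0.513, 0.513]
force: [-0.8, 0.5, 1.1]
grip_width: 85.2
```

Call:
{"fn": "play_rows", "kwargs": {
  "plan": [
    [[0.03, 0, 0, 0, 0, 0, 0], [0.03, 0, 0, 0, 0, 0, 0], [0.03, 0, 0, 0, 0, 0, 0], [0.03, 0, 0, 0, 0, 0, 0], [0.03, 0, 0, 0, 0, 0, 0], [0.03, 0, 0, 0, 0, 0, 0]]
  ],
  "force": 80
}}

```text
time: 12.05
ee_pos: [569.7, -32.8, 1.5]
tool_rot: [-0.486, 0.486, 0.513, -0.513]
force: [-0.4, 0.4, 0.3]
grip_width: 30.1
```

```bash
python3 - <<'E'
from h import *
P=[]
for i in range(4):
    p,M,s=tool(); P.append(p); imaging.grab_frame("top")
print(np.mean(P,0),M.round(3),s["force"],s["grip_width"])
E
```

```text
[569.65657898 -32.77880172   1.50534018] [[-0.054 -0.    -0.999]
 [ 0.999 -0.    -0.054]
 [-0.    -1.     0.   ]] [-0.32965369  0.02322235 -0.18763298] 30.269343161699158
```

Call:
{"fn": "play_rows", "kwargs": {
  "plan": [
    [[0, 0, 0, 0, 0, 0, 0], [0, 0, 0, 0, 0, 0, 0], [0, 0, 0, 0, 0, 0, 0], [0, 0, 0, 0, 0, 0, 0]]
  ]
}}

```text
time: 12.65
ee_pos: [569.6, -32.8, 1.5]
tool_rot: [0.486, -0.486, -0.513, 0.513]
force: [0.2, -1.1, 0.2]
grip_width: 0.1
```

```bash
python3 - <<'E'
from h import *
p,M,s=tool(); im=imaging.grab_frame("wrist"); b=imaging.grab_frame("scene")[170:240,250:330,::-1]; print(p,s["force"],s["grip_width"])
cv2.imwrite("pics/w7.png",np.hstack([cv2.resize(im[170:370,200:440,::-1],(440,366),interpolation=cv2.INTER_CUBIC),cv2.resize(b,(360,366),interpolation=cv2.INTER_CUBIC)]))
E
```

```text
[569.64521816 -32.781062     1.46024857] [ 0.15026987 -1.06922616  0.20812592] 0.13890075017108447
```

View pics/w7.png

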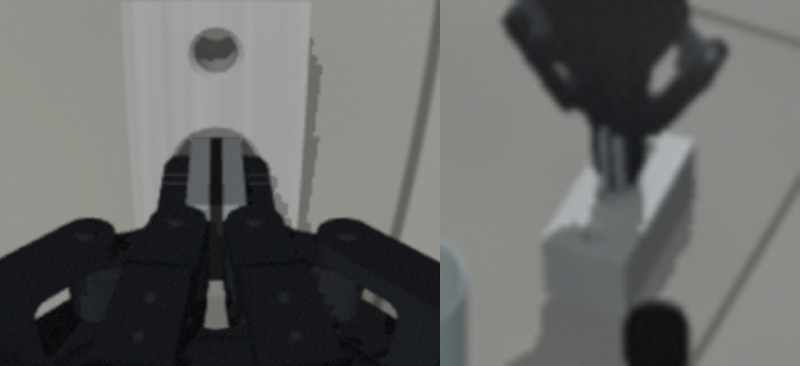

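This view shows the shut pads (crop (217,138)) closed above the block, over its middle hole. The real fingertips are therefore about 30 to 35 mm higher than the reported TCP. That also explains the weak tip-only grip on the tube. I'll raise, open, and go down about 30 mm further while watching the force.

Call:
{"fn": "play_rows", "kwargs": {
  "plan": [
    [[0, 0, -0.02, 0, 0, 0, 0], [0.085, 0, 0, 0, 0, 0, 0], [0.085, 0, 0, 0, 0, 0, 0], [0.085, 0, 0, 0, 0, 0, 0], [0.085, 0, 0, 0, 0, 0, 0], [0.085, 0, 0, 0, 0, 0, 0], [0.085, 0, 0.02, 0, 0, 0, 0], [0.085, 0, 0, 0, 0, 0, 0]]
  ]
}}

```text
time: 13.55
ee_pos: [567.0, -32.4, -0.8]
tool_rot: [0.488, -0.485, -0.512, 0.514]
force: [-1.7, 0.8, -0.6]
grip_width: 84.8
```

Call:
{"fn": "play_rows", "kwargs": {
  "plan": [
    [[0.085, 0, 0.01, 0, 0, 0, 0], [0.085, 0, 0.008, 0, 0, 0, 0], [0.085, 0, 0, 0, 0, 0, 0]]
  ]
}}

```text
time: 13.85
ee_pos: [568.4, -32.6, -17.8]
tool_rot: [0.487, -0.486, -0.513, 0.514]
force: [-0.7, -0.6, 0.2]
grip_width: 85.0
```

Call:
{"fn": "play_rows", "kwargs": {
  "plan": [
    [[0.085, 0, 0.008, 0, 0, 0, 0], [0.085, 0, 0.003, 0, 0, 0, 0], [0.085, 0, 0, 0, 0, 0, 0]]
  ]
}}

```text
time: 14.15
ee_pos: [569.1, -32.7, -28.1]
tool_rot: [0.487, -0.486, -0.513, 0.514]
force: [0.7, 0.1, -0.2]
grip_width: 85.2
```

Call:
{"fn": "play_rows", "kwargs": {
  "plan": [
    [[0.06, 0, 0, 0, 0, 0, 0], [0.06, 0, 0, 0, 0, 0, 0], [0.06, 0, 0, 0, 0, 0, 0], [0.03, 0, 0, 0, 0, 0, 0], [0.03, 0, 0, 0, 0, 0, 0], [0.03, 0, 0, 0, 0, 0, 0], [0.03, 0, 0, 0, 0, 0, 0]]
  ],
  "force": 80
}}

```text
time: 14.85
ee_pos: [570.3, -32.8, -26.8]
tool_rot: [-0.486, 0.487, 0.514, -0.513]
force: [-0.3, 1.2, 4.3]
grip_width: 48.6
```

```bash
python3 - <<'E'
from h import *
p,M,s=tool(); im=imaging.grab_frame("wrist"); b=imaging.grab_frame("scene")[170:240,250:330,::-1]; print(p,s["force"],s["grip_width"])
cv2.imwrite("pics/w8.png",np.hstack([cv2.resize(im[170:370,200:440,::-1],(440,366),interpolation=cv2.INTER_CUBIC),cv2.resize(b,(360,366),interpolation=cv2.INTER_CUBIC)]))
E
```

```text
[570.32599328 -32.77792689 -26.84375243] [-0.31564995  1.16958776  4.32254047] 48.55496432570521
```

It's gripped: 48.6 mm wide, with 4 N upward, so the tips are touching the bench. If the tips stay level with the underside they could catch on the lower half, so I'll regrip 7 mm higher and then lift.

Call:
{"fn": "play_rows", "kwargs": {
  "plan": [
    [[0.065, 0, 0, 0, 0, 0, 0], [0.065, 0, 0, 0, 0, 0, 0], [0.065, 0, 0, 0, 0, 0, 0], [0.065, 0, -0.007, 0, 0, 0, 0], [0.065, 0, 0, 0, 0, 0, 0], [0.065, 0, 0, 0, 0, 0, 0]]
  ]
}}

```text
time: 15.55
ee_pos: [570.1, -32.9, -20.0]
tool_rot: [-0.486, 0.487, 0.514, -0.513]
force: [0.4, 0.5, -0.4]
grip_width: 64.9
```

Call:
{"fn": "play_rows", "kwargs": {
  "plan": [
    [[0.03, 0, 0, 0, 0, 0, 0], [0.03, 0, 0, 0, 0, 0, 0], [0.03, 0, 0, 0, 0, 0, 0], [0.03, 0, 0, 0, 0, 0, 0], [0.03, 0, 0, 0, 0, 0, 0]]
  ],
  "force": 80
}}

```text
time: 16.05
ee_pos: [570.0, -32.9, -20.0]
tool_rot: [-0.486, 0.486, 0.513, -0.513]
force: [-2.0, 0.4, 5.9]
grip_width: 48.3
```

```bash
python3 - <<'E'
from h import *
P=[]
for i in range(4):
    p,M,s=tool(); P.append(p); imaging.grab_frame("top")
print(np.mean(P,0),M.round(4),s["force"],s["grip_width"],s["time"])
E
```

```text
[569.96689671 -32.87241596 -19.94335328] [[-5.410e-02  4.000e-04 -9.985e-01]
 [ 9.985e-01 -2.000e-04 -5.410e-02]
 [-2.000e-04 -1.000e+00 -4.000e-04]] [-1.52751369 -0.78924155  5.83384949] 47.92267587240438 16.2
```

Call:
{"fn": "play_rows", "kwargs": {
  "plan": [
    [[0.03, 0, -0.02, 0, 0, 0, 0], [0.03, 0, -0.035, 0, 0, 0, 0], [0.03, 0, -0.04, 0, 0, 0, 0], [0.03, 0, -0.035, 0, 0, 0, 0], [0.03, -0.0205, 0, 0.0014, 0, 0, 0], [0.03, -0.035, 0, 0.002, 0, 0, 0], [0.03, -0.04, 0, 0.002, 0, 0, 0], [0.03, -0.04, 0, 0.002, 0, 0, 0]]
  ]
}}

```text
time: 17.05
ee_pos: [567.8, -168.7, 107.5]
tool_rot: [0.487, -0.485, -0.513, 0.514]
force: [0.3, 0.2, -4.9]
grip_width: 48.3
```

Call:
{"fn": "play_rows", "kwargs": {
  "plan": [
    [[0.03, -0.04, 0, 0.002, 0, 0, 0], [0.03, -0.04, 0, 0.002, 0, 0, 0], [0.03, -0.03, 0, 0.002, 0, 0, 0], [0.03, -0.02, 0, 0.002, 0, 0, 0], [0.03, 0, 0, 0, 0, 0, 0], [0.03, 0, 0, 0, 0, 0, 0], [0.03, 0, 0, 0, 0, 0, 0]]
  ]
}}

```text
time: 17.75
ee_pos: [568.0, -297.0, 108.4]
tool_rot: [-0.487, 0.485, 0.514, -0.513]
force: [-0.1, 0.0, -4.6]
grip_width: 48.1
```

```bash
python3 - <<'E'
from h import *
P=[]
for i in range(4):
    p,M,s=tool(); P.append(p); im=imaging.grab_frame("wrist")
b=imaging.grab_frame("scene")[110:200,160:250,::-1]
print(np.mean(P,0),M.round(4),s["force"],s["grip_width"],s["time"])
cv2.imwrite("pics/w9.png",np.hstack([cv2.resize(im[150:350,220:420,::-1],(400,400),interpolation=cv2.INTER_CUBIC),cv2.resize(b,(400,400),interpolation=cv2.INTER_CUBIC)]))
E
```

```text
[ 568.31994365 -297.1062382   108.8781901 ] [[-5.550e-02 -5.000e-04 -9.985e-01]
 [ 9.985e-01  6.000e-04 -5.550e-02]
 [ 6.000e-04 -1.000e+00  4.000e-04]] [ 0.31137123  0.72863261 -4.60845548] 48.3796238262869 17.9
```

View pics/w9.png

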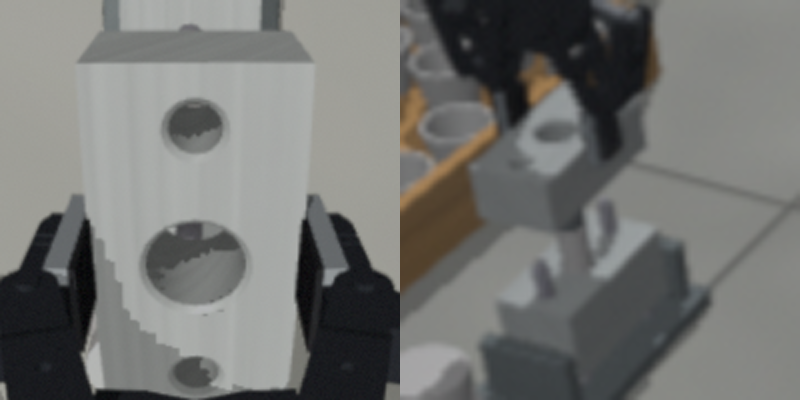

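The upper half is gripped square. Its holes are at crop (195,127), (195,265) and (194,373), and the rear dowel just shows at (190,27).

```bash
python3 - <<'E'
from h import *
P=np.mean([tool()[0] for i in range(3)],0)
ci=imaging.camera_info("wrist"); p,M,s=tool()
f=lambda x,y,z: onz("wrist",220+x/2,150+y/2,z,ci)
for z in (161,163): print([f(*q,z) for q in [(195,127),(195,265),(194,373)]], [f(*q,z) for q in [(80,63),(313,63)]])
print("dowel tip back edge",f(190,27,94)); print(P)
# predicted dowel & lower face left/right edges at back
R0=np.radians(3.2); x=np.array([np.cos(R0),np.sin(R0)]); y=np.array([-x[1],x[0]])
b=np.array([570.2,-298.9])
print(((proj("wrist",np.r_[b-35*x-5*x,94],ci))-[220,150])*2, [((proj("wrist",np.r_[b-50*x+k*y,70],ci))-[220,150])*2 for k in(-25,25)])
E
```

```text
[array([ 537. , -299.7]), array([ 572.4, -297.8]), array([ 608.2, -296. ])] [array([ 523.9, -325. ]), array([ 521.1, -275.5])]
[array([ 536.2, -299.8]), array([ 571.1, -297.8]), array([ 606.4, -296.1])] [array([ 523.4, -324.6]), array([ 520.6, -275.9])]
dowel tip back edge [ 528.2 -301.8]
[ 568.80573575 -297.76611775  109.56284496]
[191.8  33.6] [array([121.4,  -7.4]), array([262.8,  -7.4])]
```

Call:
{"fn": "play_rows", "kwargs": {
  "plan": [
    [[0.03, -0.0012, 0, 0.001, 0, 0, 0], [0.03, 0, 0.01, 0, 0, 0, 0], [0.03, 0, 0.01, 0, 0, 0, 0], [0.03, 0, 0.008, 0, 0, 0, 0], [0.03, 0, 0.004, 0, 0, 0, 0], [0.03, 0, 0, 0, 0, 0, 0], [0.03, 0, 0, 0, 0, 0, 0]]
  ],
  "force": 80
}}

```text
time: 18.7
ee_pos: [567.7, -300.0, 77.3]
tool_rot: [0.486, -0.486, -0.513, 0.513]
force: [1.9, -0.3, -3.9]
grip_width: 48.4
```

Call:
{"fn": "play_rows", "kwargs": {
  "plan": [
    [[0.03, 0, 0.003, 0, 0, 0, 0], [0.03, 0, 0.003, 0, 0, 0, 0], [0.03, 0, 0, 0, 0, 0, 0]]
  ]
}}

```text
time: 19.0
ee_pos: [567.3, -299.8, 71.1]
tool_rot: [0.487, -0.486, -0.513, 0.513]
force: [-0.4, 0.5, -4.2]
grip_width: 48.0
```

Call:
{"fn": "play_rows", "kwargs": {
  "plan": [
    [[0.03, 0, 0.003, 0, 0, 0, 0], [0.03, 0, 0.002, 0, 0, 0, 0], [0.03, 0, 0, 0, 0, 0, 0]]
  ]
}}

```text
time: 19.3
ee_pos: [567.3, -299.7, 66.0]
tool_rot: [0.487, -0.486, -0.513, 0.513]
force: [-0.3, -0.1, -5.2]
grip_width: 48.5
```

Call:
{"fn": "play_rows", "kwargs": {
  "plan": [
    [[0.03, 0, 0.003, 0, 0, 0, 0], [0.03, 0, 0.002, 0, 0, 0, 0], [0.03, 0, 0, 0, 0, 0, 0]]
  ]
}}

```text
time: 19.6
ee_pos: [567.2, -299.7, 60.9]
tool_rot: [0.487, -0.486, -0.513, 0.513]
force: [-0.7, 0.5, -4.2]
grip_width: 48.5
```

Call:
{"fn": "play_rows", "kwargs": {
  "plan": [
    [[0.03, 0, 0.004, 0, 0, 0, 0], [0.03, 0, 0.004, 0, 0, 0, 0], [0.03, 0, 0, 0, 0, 0, 0], [0.03, 0, 0, 0, 0, 0, 0]]
  ]
}}

```text
time: 20.0
ee_pos: [567.4, -299.8, 53.1]
tool_rot: [0.487, -0.486, -0.513, 0.513]
force: [0.3, -0.5, -4.2]
grip_width: 48.3
```

Call:
{"fn": "play_rows", "kwargs": {
  "plan": [
    [[0.03, 0, 0.002, 0, 0, 0, 0], [0.03, 0, 0.001, 0, 0, 0, 0], [0.03, 0, 0, 0, 0, 0, 0], [0.03, 0, 0, 0, 0, 0, 0]]
  ]
}}

```text
time: 20.4
ee_pos: [567.6, -300.0, 50.5]
tool_rot: [0.486, -0.486, -0.513, 0.513]
force: [0.0, 0.6, -5.2]
grip_width: 48.0
```

Call:
{"fn": "play_rows", "kwargs": {
  "plan": [
    [[0.03, 0, 0.002, 0, 0, 0, 0], [0.03, 0, 0, 0, 0, 0, 0], [0.03, 0, 0, 0, 0, 0, 0]]
  ]
}}

```text
time: 20.7
ee_pos: [567.9, -300.2, 49.5]
tool_rot: [-0.486, 0.486, 0.513, -0.513]
force: [-0.7, 0.1, 1.7]
grip_width: 48.6
```

Call:
{"fn": "play_rows", "kwargs": {
  "plan": [
    [[0.03, 0, 0.002, 0, 0, 0, 0], [0.03, 0, 0, 0, 0, 0, 0], [0.03, 0, 0, 0, 0, 0, 0]]
  ]
}}

```text
time: 21.0
ee_pos: [567.9, -300.1, 47.0]
tool_rot: [-0.486, 0.487, 0.513, -0.513]
force: [-1.9, 1.1, 3.8]
grip_width: 48.1
```

The halves met at TCP z ≈ 50 as predicted, and the springs are now sinking. I'll keep pressing to the stop.

Call:
{"fn": "play_rows", "kwargs": {
  "plan": [
    [[0.03, 0, 0.002, 0, 0, 0, 0], [0.03, 0, 0.002, 0, 0, 0, 0], [0.03, 0, 0.001, 0, 0, 0, 0], [0.03, 0, 0, 0, 0, 0, 0], [0.03, 0, 0, 0, 0, 0, 0]]
  ]
}}

```text
time: 21.5
ee_pos: [567.9, -300.1, 42.1]
tool_rot: [-0.486, 0.486, 0.513, -0.513]
force: [-3.4, 1.6, 7.2]
grip_width: 48.0
```

Call:
{"fn": "play_rows", "kwargs": {
  "plan": [
    [[0.03, 0, 0.001, 0, 0, 0, 0], [0.03, 0, 0.001, 0, 0, 0, 0], [0.03, 0, 0, 0, 0, 0, 0], [0.03, 0, 0, 0, 0, 0, 0]]
  ]
}}

```text
time: 21.9
ee_pos: [567.9, -300.2, 40.4]
tool_rot: [-0.486, 0.486, 0.513, -0.513]
force: [-4.2, 1.8, 7.1]
grip_width: 48.5
```

Call:
{"fn": "play_rows", "kwargs": {
  "plan": [
    [[0.03, 0, 0.001, 0, 0, 0, 0], [0.03, 0, 0.001, 0, 0, 0, 0], [0.03, 0, 0, 0, 0, 0, 0], [0.03, 0, 0, 0, 0, 0, 0]]
  ]
}}

```text
time: 22.3
ee_pos: [567.9, -300.1, 40.0]
tool_rot: [0.486, -0.486, -0.513, 0.513]
force: [-6.2, 2.6, 14.6]
grip_width: 47.6
```

The stop is reached at TCP z 40.0, 10 mm below contact, and the force has jumped to 14.6 N. One last look before handing in.

```bash
python3 - <<'E'
from h import *
im=imaging.grab_frame("wrist"); b=imaging.grab_frame("scene")[120:200,160:240,::-1]
p,M,s=tool(); print(p,s["force"],s["grip_width"],np.abs(s["qd"]).max())
cv2.imwrite("pics/w10.png",np.hstack([cv2.resize(im[150:350,220:420,::-1],(400,400),interpolation=cv2.INTER_CUBIC),cv2.resize(b,(400,400),interpolation=cv2.INTER_CUBIC)]))
E
```

```text
[ 567.94542201 -300.16720619   40.05355018] [-6.9332297   4.23596877 14.39676141] 48.41407895124793 0.0012182824147218873
```

View pics/w10.png

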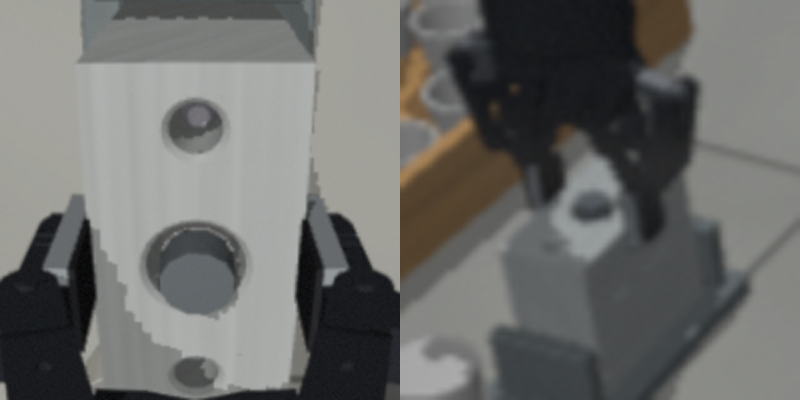

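The view shows the block closed, with the tube's stopper slightly proud in the middle hole at (197,275), the rear dowel inside its hole at (200,117), the pads on both sides and no gap between the halves. I'm handing in.

```bash
python3 -c "
from rig import job,state
print(job.finish_job()); s=state(); print(s['time'],s['ee_pos'],s['force'],s['grip_width'])"
```

```text
the job is handed in; nothing more can be done
None
the job is handed in; nothing more can be done
```

I've handed the job in, and as far as I could check every step worked; the system gave no verdict. The tube stands in the bore, let go. The upper half is down on both dowels, and the block is pressed to its stop with the upper half still gripped.

**Last checks:**
- **Closing and pressing:** the halves met at TCP z ≈ 50 mm and the stop came at 40 mm, which is 10 mm of spring travel. The wrist read about +14 N upward. Adding about 4.5 N for the upper half's weight, the block bears on the lower half with roughly 19 N.
- **Grip:** the fingers were holding at about 48 mm with 80 N set, and the arm was at rest.
- **Final picture:** the tube showed slightly proud in the middle hole, the rear dowel sat inside its hole, and I could see no gap between the halves.
- **Time:** about 22 s of the 61 s allowed.

**What disagreed or failed on the way:**
- **Finger height:** the real fingertips sit roughly 30 mm higher than the reported TCP. My first close on the tube barely reached its stopper, and my first close on the upper half shut just above it. I corrected both by going lower, and the shut fingers did not move the upper half.
- **Grip readings:** the gripper read 14 mm on the 18 mm tube and 48 mm on the 50 mm block.
- **Side force:** about 8 N of sideways force (−7 N in x, +4 N in y) remained while pressed down, probably from 1–2 mm of misalignment taken up by the dowels.
- **Bystanders:** I did not re-measure the vials, crucibles or glassware at the end. I felt no knocks on the way.

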